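# Snap the red cap onto the sauce bottle

## Robot

A 7-joint arm with a two-finger parallel gripper is mounted at the origin on the work surface. World frame = base frame: x ahead of the robot, y to its left, z up, the work surface at z = 0. Lengths are in mm, angles in degrees, forces in N, time in s.
With the tool pointing down it reaches from about 350 to 775 mm from the base axis. Payload 3.1 kg.
Tool frame: the origin (TCP) lies at the very end of the fingers, on their centre line; the grasp point (between the pads) lies 19 mm behind it; z points along the fingers, y is the line along which they close (so a half turn about z gives the same grasp; the last joint's range is limited). The gripper opens to 85 mm and grips with 20 to 120 N. Pads are 22 mm wide; open, the fingers measure 114 mm over their backs; the gripper's body (76 mm by 85 mm) begins 54 mm behind the grasp point. The pads swing forward as they close: fully open they stand 13 mm farther back than shut.
Start: joints at [-74.754, 17.813, 0.802, 86.603, -0.252, 75.585, -1.558], TCP at [166.602, 524.177, 231.304] pointing down, gripper open.
Joint ranges: [-154.91, 154.91], [-16.99, 109.72], [-72.82, 74.43], [7.12, 147.25], [-82.49, 262.49], [11.32, 116.49], [-174.64, 174.64]. Speed limits (degrees/s): [159.86, 159.86, 180, 180, 180, 180, 180].

## Interface

Orientations are given as a 3x3 rotation matrix whose columns are the frame's x, y, z axes.
In Python, from cell import sense, imaging, r, look_for, cut_out gives the robot as it stands. The module is installed in compiled form; this text tells all that it offers.
- The arm moves only by the tool jog_arm, never from a script. Its argument "series" is text: rows parted by semicolons, each of 7 numbers parted by spaces: the turn, a rotation vector about the tool's x, y, z in rad, then the shift along the tool's x, y, z in mm, then the finger opening in mm, from 0 to 85.4. In form: wx wy wz dx dy dz claw; .... A call has 1 to 8 rows; each row is the pose to reach, as a shift and turn from the pose commanded when the call began, along the tool's axes at that moment; what a row does not reach only later rows make up. A row lasts 1/8 s, in which the tool goes at most 62.5 mm and 10.7 degrees, less where a joint would pass 70% of its speed; a pose out of reach is approached as far as the arm can. A call with a gripper value outside its range is refused whole. The fingers move at their own pace and stop on an object; "grip_force" is the grip in N (left out, the last holds). Time passes only in rows, so rows that repeat a pose let the fingers close. It gives the time, the measured TCP pose, the force, the opening and the grip force at its end, in the units of the state.
- sense(): the state, without advancing time (a new reading comes with each control period).
- imaging.read_camera(name): name is "side" or "top" or "wrist"; returns (picture, depth): 400x640x3 uint8, red, green, blue; 400x640 float32, mm along the optical axis (not along the pixel's ray), 0 where there is no reading.
- imaging.camera_model(name): a dict with "camera_matrix" (3x3 intrinsics, pixels), "k1" (the pictures are not rectified: a ray, as slopes to the right and down, at radius r is drawn at 1 + k1 r^2 times it, then the intrinsics apply), "pose" (4x4, takes a point from camera to world coordinates). Camera axes: x right, y down, z forward; pixel columns grow to the right and rows downward; lengths in mm; the calibration is good to about 2 mm. A picture is of the moment at which its call begins: read the wrist's pose just before it. camera_model takes no time and is no camera call; for the wrist camera it gives the pose at the moment of the call.
- r.sign_off(): hands the job in; it is judged then, once.
Trained networks look in the newest picture that a camera, given by its name, has taken for a name from the list of things; names that differ only in an ending like _2 or _b are one class to them, and where a whole thing is asked for, a point or a joint stands for the part that bears it (a point fixed in the world has none). Each returns a list of dicts, best first, with "score" (0 to 1); they miss things now and then, are a little off and sometimes report something else, mostly with a low value. They report only what shows in the picture. A call takes as long as a camera call.
- look_for(camera, label): "centre" ([column, row] as shares, 0 to 1, of the picture: columns of its width, rows of its height, amid what is visible of it).
- cut_out(camera, label): "mask" (400x640 bool, what is visible of it) and "centre" ([column, row] as shares, 0 to 1, of the picture: columns of its width, rows of its height, amid what is visible of it).
The state is a dict: "time": time; "q": joint angles; "qvel": joint speeds; "joint_efforts": joint torques, N m; "tool_pos": TCP position; "eef_rot": TCP orientation; "wrist_force": force on the tool from outside, world axes, zero at the start; "wrist_torque": the same for the moment, N m; "finger_gap": finger opening in mm; "grip_force": force on a finger pad.
Only numpy, scipy, OpenCV 4.12 (cv2) and the standard library are available. Lean on these libraries where they do the work, as an engineer would, in place of code of your own. Each camera call takes 0.05 s, during which the arm holds its last target. There are 200 camera calls.

## Task

Lift the red snap cap straight up off its drying peg and press it down onto the neck of the sauce bottle: push until it clicks past the sprung balls, and keep pushing after it gives way until the cap is fully home. Finish while still holding the cap and pressing it firmly down on the bottle; do not let go. Leave the other two caps on their pegs and the other kitchen things where they stand.

Things in the scene. Friction and masses are not known exactly. Their poses are not given: they have to be found in the camera images.
- red_cap_center (a point): Centre (half-way up, on the axis) of the red snap cap: upright cylinder 43 mm across, 48 mm tall, 35 g, closed top, mouth down. Hollow, 42 mm deep, 39 mm across inside but 32 mm at a 5 mm tall lip at its mouth. Hangs loosely on one of the rack's three pegs (which one varies), mouth 38 mm above the rack's board; must rise 42 mm to clear the peg. z axis up along the cap.
- yellow_cap_center (a point): Centre of the yellow cap, same shape and size as the red one, hanging on another peg. Leave it alone.
- green_cap_center (a point): Centre of the green cap, same shape and size, hanging on another peg. Leave it alone.
- rack: Wooden drying rack, fixed: board 90 mm (x) by 310 mm (y) by 15 mm with three upright pegs 24 mm across, 80 mm tall (tops 95 mm above the counter), in a row along its own y axis at y = -105, 0 and +105 mm. Origin: centre of its underside, on the counter.
- bottle: White sauce bottle with a red band, fixed on a dark coaster 110 mm square, 8 mm thick. Body 72 mm across; shoulder narrows from 85 to 112 mm above the counter; then a straight neck (stud) 26 mm across up to 165 mm, tip tapered. Four sprung steel balls stand out of the neck 133.5 mm up, to 37 mm across. Origin: centre of its underside, z up.
- neck_top (a point): Centre of the flat top of the bottle's neck, 165 mm above the counter.
- cap_home (a point): On the bottle's axis, 147 mm above the counter: where the cap's centre lies when fully home (inside of its top on the neck's top). Coming down, its lip meets the balls 15 mm above home; it takes 10 to 15 N to get past; then the resistance drops, the balls pull the cap down over the last 6 mm, and it stops hard on the neck's top. About 3 mm of side play; any yaw will do.
- patterned_bowl_center (a point): Centre of a small white bowl with a red band, 120 mm across, 55 mm tall, on the counter near the chopping board. Leave it.
- blue_bowl_center (a point): Centre of a white bowl with a blue band, 150 mm across, 65 mm tall, at the left. Leave it.
- cup: Terracotta cup 76 mm across, 95 mm tall, at the right; origin at its underside. Leave it.
- spoon: Wooden spoon 190 mm long lying near the right. Leave it.

How it is judged:
By the outcome, as a careful person would: the job done as asked, in the order asked, and still so for the second after the job is handed in, while the arm keeps its last pose, push and grip.
It also fails if it takes over 43 s, if anything falls off the work surface, if the arm or the gripper's body presses on something with over 40 N, if the wrist force passes 120 N, or if a joint passes its speed limit or range.

## Working session

There is one attempt and no reset: what is moved stays moved. The work goes in short steps, Python scripts to look and compute and a tool call to move; the robot and the scene stay as the last step left them, time stands still between calls to the robot, and variables do not carry over. Pictures are saved under pics/ and viewed, at most 10 in all, crops included, and the job is handed in when it is done.

Besides the shell and the picture viewer there is one more tool, called after "Emit:" as name(argument=value, ...), one argument or row to a line, values as JSON. jog_arm: Moves the arm, as the interface text tells. Its arguments: {"type":"object","properties":{"series":{"type":"string"},"grip_force":{"type":"number"}},"required":["series"]}

```bash
mkdir -p pics; cat > h.py <<'E'
import numpy as np, cv2
from cell import sense, imaging, r, look_for, cut_out
def pts(cam, depth, mask):
    m=imaging.camera_model(cam); K=np.array(m["camera_matrix"],float)
    v,u=np.nonzero(mask&(depth>0)); d=depth[v,u]
    uv=np.stack([u,v],1).astype(float)[:,None]
    s=cv2.undistortPoints(uv,K,np.array([m["k1"],0,0,0,0.]))[:,0]
    P=np.c_[s*d[:,None],d]; T=np.array(m["pose"]); return P@T[:3,:3].T+T[:3,3]
def save(n,p): cv2.imwrite("pics/"+n,p[:,:,::-1])
E
python3 - <<'E'
from h import *
s=sense(); print(s["tool_pos"],s["eef_rot"],s["wrist_force"],s["finger_gap"],s["time"])
for c in("top","side"):
    p,d=imaging.read_camera(c); save(c+"0.png",p)
    for l in("red_cap_center","yellow_cap_center","green_cap_center","bottle","rack"):
        o=cut_out(c,l)
        for b in o[:2]:
            P=pts(c,d,b["mask"])
            if len(P)<5: continue
            print(c,l,round(b["score"],2),np.round(np.array(b["centre"])*[640,400]),len(P),"med",np.median(P,0).round(),"lo",np.percentile(P,3,0).round(),"hi",np.percentile(P,97,0).round())
            zt=np.percentile(P[:,2],97); Q=P[P[:,2]>zt-6]; print("   top",zt.round(1),len(Q),((Q.min(0)+Q.max(0))/2).round(1),Q.mean(0).round(1))
print(sense()["time"])
E
```

```text
[166.41822931 523.45609397 230.21904024] [[-9.53009294e-01  3.02940487e-01 -5.88535101e-04]
 [ 3.02941031e-01  9.53006577e-01 -2.27952143e-03]
 [-1.29681510e-04 -2.35069654e-03 -9.99997229e-01]] [-0.4082917  -0.56126682  0.81003027] 85.58406820552565 0.0
top red_cap_center 0.47 [349. 212.] 181 med [484. -62. 102.] lo [467. -80.  66.] hi [504. -44. 106.]
   top 105.8 139 [486.9 -62.5 103.7] [486.7 -62.8 102.6]
top yellow_cap_center 0.54 [387. 218.] 201 med [ 465. -162.  101.] lo [ 447. -183.   57.] hi [ 483. -145.  106.]
   top 106.1 123 [ 465.4 -164.6  104. ] [ 466.8 -165.3  102.7]
top yellow_cap_center 0.53 [254. 206.] 1172 med [509. 211.  12.] lo [458. 162.   4.] hi [572. 281. 164.]
   top 164.3 67 [516.  222.1 164.8] [515.7 220.9 164.8]
top green_cap_center 0.76 [421. 226.] 186 med [ 447. -263.  102.] lo [ 430. -284.   76.] hi [ 464. -247.  105.]
   top 105.1 145 [ 445.8 -266.2  103.1] [ 446.6 -267.3  102.5]
top green_cap_center 0.16 [258. 208.] 1177 med [507. 210.  12.] lo [458. 165.   4.] hi [572. 277. 164.]
   top 164.3 67 [516.  222.1 164.8] [515.7 220.9 164.8]
top bottle 0.86
[... 737 characters left out ...]
.4 -167.7   99.9] [ 464.2 -168.1  100.2]
side green_cap_center 0.72 [351. 210.] 561 med [714.  14.  32.] lo [645. -53.   2.] hi [758.  57.  54.]
   top 54.4 93 [6.999e+02 3.000e-01 5.360e+01] [694.5  -3.7  52.3]
side green_cap_center 0.46 [361. 265.] 227 med [ 440. -276.   87.] lo [ 425. -288.   34.] hi [ 469. -249.  103.]
   top 103.2 77 [ 443.8 -267.   101.3] [ 445.2 -266.7   99.9]
side bottle 0.65 [283. 205.] 775 med [503. 206.  42.] lo [462. 169.  -1.] hi [583. 280. 154.]
   top 153.9 34 [513.3 219.1 157. ] [512.8 219.6 158.5]
side rack 0.67 [336. 263.] 1185 med [ 452. -183.   13.] lo [ 406. -311.    7.] hi [507. -25.  33.]
   top 32.6 60 [ 463.1 -172.    42. ] [ 461.  -174.5   35.4]
0.6
```

View pics/top0.png

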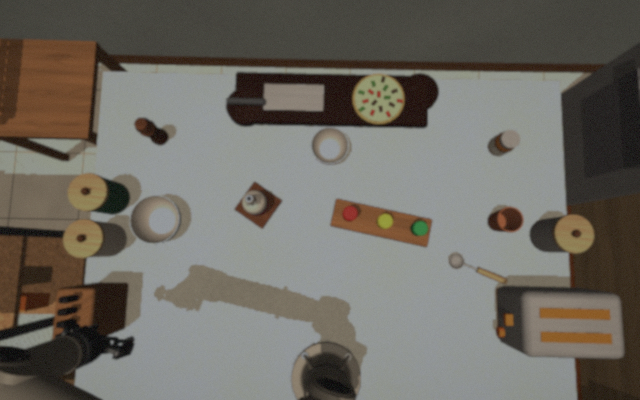

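View pics/side0.png

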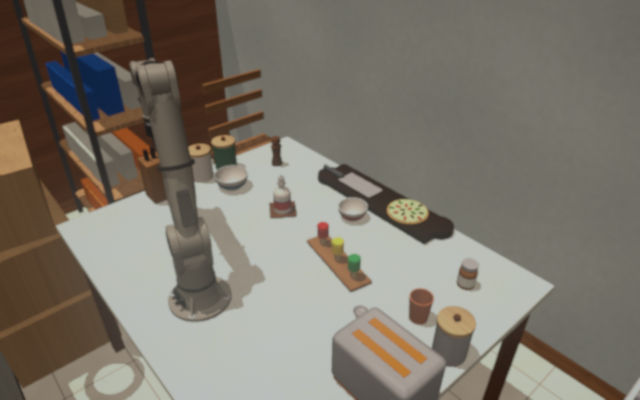

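Both pictures show the red cap on the left end peg (top 350,213), then yellow (386,221) and green (420,228). The bottle is at (255,203). Heights agree with the data given: cap tops at about 101–103 mm, neck top at about 165 mm. I'm moving above the red cap now.

Emit:
jog_arm(
  series="0 0 -0.01 -30 -29 5 85; 0 0 -0.03 -70 -67 10 85; 0 0 -0.05 -113 -108 10 85; 0 0 -0.07 -156 -150 10 85; 0 0 -0.09 -199 -191 10 85; 0 0 -0.11 -242 -232 10 85; 0 0 -0.11 -285 -273 10 85; 0 0 -0.11 -328 -314 10 85",
)

```text
time: 1.6
tool_pos: [384.9, 124.0, 221.8]
eef_rot: [[-0.981, 0.196, 0.001], [0.196, 0.981, 0.001], [-0.001, 0.001, -1.0]]
wrist_force: [1.0, 0.6, 0.8]
finger_gap: 84.8
grip_force: 0.0
```

Emit:
jog_arm(
  series="0 0 0 -36 -43 10 85; 0 0 0 -72 -86 20 85; 0 0 0 -105 -126 20 85; 0 0 0 -127 -152 20 85; 0 0 0 -137 -165 20 85; 0 0 0 -137 -165 20 85; 0 0 0 -137 -165 20 85",
)

```text
time: 2.48
tool_pos: [485.7, -61.9, 201.2]
eef_rot: [[-0.981, 0.195, -0.0], [0.195, 0.981, 0.001], [0.001, 0.001, -1.0]]
wrist_force: [0.5, 0.7, 0.1]
finger_gap: 85.0
grip_force: 0.0
```

```bash
cat > w.py <<'E'
from h import *
import sys
s=sense(); M=imaging.camera_model("wrist"); p,d=imaging.read_camera("wrist"); save(sys.argv[1],p)
print(s["tool_pos"].round(1) if hasattr(s["tool_pos"],"round") else s["tool_pos"],np.round(s["q"],1),s["time"])
print(np.round(M["pose"],3))
for l in sys.argv[2:]:
    for b in cut_out("wrist",l)[:2]:
        P=pts("wrist",d,b["mask"])
        if len(P)<20: continue
        zt=np.percentile(P[:,2],90); Q=P[abs(P[:,2]-zt)<4]
        c,rad=cv2.minEnclosingCircle(Q[:,:2].astype(np.float32))
        print(l,round(b["score"],2),np.round(np.array(b["centre"])*[640,400]),len(P),"zt",zt.round(1),len(Q),"mean",Q.mean(0).round(1),"mid",((np.percentile(Q,1,0)+np.percentile(Q,99,0))/2).round(1),"circ",np.round(c,1),round(rad,1))
E
python3 w.py w1.png red_cap_center yellow_cap_center
```

```text
[485.7 -61.9 201.2] [-24.3  13.2  35.6  99.6  -8.2  69.8  92.2] 2.475
[[ 1.96000e-01  9.26000e-01  3.22000e-01  4.02799e+02]
 [ 9.81000e-01 -1.85000e-01 -6.30000e-02 -4.61780e+01]
 [ 1.00000e-03  3.28000e-01 -9.45000e-01  3.44294e+02]
 [ 0.00000e+00  0.00000e+00  0.00000e+00  1.00000e+00]]
red_cap_center 0.71 [318. 196.] 3243 zt 102.2 2533 mean [487.7 -61.1 101.3] mid [488.3 -61.2 100.7] circ [488.7 -61.3] 21.7
yellow_cap_center 0.67 [231. 158.] 20100 zt 16.5 19286 mean [ 461.6 -152.3   15.4] mid [ 467.5 -157.8   15.3] circ [ 468.1 -164.1] 159.4
yellow_cap_center 0.62 [187. 194.] 3567 zt 102.1 2443 mean [ 467.5 -162.8  101.3] mid [ 468.1 -163.4  100.7] circ [ 468.4 -163.6] 22.2
```

Emit:
jog_arm(
  series="0 0 0 -2.4 1.2 20 85; 0 0 0 -2.4 1.2 50 85; 0 0 0 -2.4 1.2 80 85; 0 0 0 -2.4 1.2 110 85; 0 0 0 -2.4 1.2 132 85; 0 0 0 -2.4 1.2 143 85; 0 0 0 -2.4 1.2 145 85; 0 0 0 -2.4 1.2 145 85",
)

```text
time: 3.62
tool_pos: [489.3, -62.4, 57.0]
eef_rot: [[-0.981, 0.196, 0.002], [0.196, 0.981, -0.0], [-0.001, 0.0, -1.0]]
wrist_force: [0.2, 0.1, 0.9]
finger_gap: 84.8
grip_force: 0.0
```

Emit:
jog_arm(
  series="0 0 0 0 0 0 55; 0 0 0 0 0 0 45; 0 0 0 0 0 0 35; 0 0 0 0 0 0 35; 0 0 0 0 0 0 35; 0 0 0 0 0 0 35; 0 0 0 0 0 0 35",
  grip_force=60,
)

```text
time: 4.5
tool_pos: [489.1, -62.3, 57.0]
eef_rot: [[-0.981, 0.196, 0.001], [0.196, 0.981, 0.0], [-0.001, 0.001, -1.0]]
wrist_force: [-0.8, 1.0, 5.5]
finger_gap: 41.9
grip_force: 60.4
```

Emit:
jog_arm(
  series="0 0 0 0 0 -5 35; 0 0 0 0 0 -20 35; 0 0 0 0 0 -40 35; 0 0 0 0 0 -65 35; 0 0 0 0 0 -95 35; 0 0 0 0 0 -125 35; 0 0 0 0 0 -150 35; 0 0 0 0 0 -163 35",
)

```text
time: 5.5
tool_pos: [489.2, -62.8, 221.3]
eef_rot: [[-0.98, 0.197, 0.003], [0.197, 0.98, 0.0], [-0.003, 0.001, -1.0]]
wrist_force: [-0.2, 0.4, -0.4]
finger_gap: 42.1
grip_force: 60.6
```

Emit:
jog_arm(
  series="0 0 0 0 0 -5 35; 0 0 0 0 0 -5 35; 0 0 0 0 0 -5 35",
)

```text
time: 5.88
tool_pos: [487.9, -62.3, 223.3]
eef_rot: [[-0.981, 0.196, -0.002], [0.196, 0.981, -0.0], [0.002, -0.0, -1.0]]
wrist_force: [0.1, 0.4, -0.9]
finger_gap: 42.1
grip_force: 60.6
```

```bash
python3 w.py w2.png red_cap_center; python3 - <<'E'
from h import *
# bottle neck from wrist-independent fixed cameras, held cap from both cameras
for c in("top","side"):
    p,d=imaging.read_camera(c); save(c+"1.png",p)
    for l in("red_cap_center","bottle"):
        for b in cut_out(c,l)[:1]:
            P=pts(c,d,b["mask"]); print(c,l,b["score"],np.median(P,0).round(1),np.percentile(P,[3,97],axis=0).round(1).tolist())
E
```

```text
[487.9 -62.3 223.3] [-24.7  12.6  36.1  97.1  -7.7  72.9  91.7] 5.875
[[ 1.9700e-01  9.2700e-01  3.2000e-01  4.0526e+02]
 [ 9.8000e-01 -1.8600e-01 -6.4000e-02 -4.6286e+01]
 [ 0.0000e+00  3.2700e-01 -9.4500e-01  3.6651e+02]
 [ 0.0000e+00  0.0000e+00  0.0000e+00  1.0000e+00]]
red_cap_center 0.86 [314. 306.] 14737 zt 268.4 9653 mean [485.1 -62.3 267.7] mid [486.6 -62.5 266.9] circ [488.  -62.8] 22.4
top red_cap_center 0.16 [508.2 210.3  12.7] [[461.4, 164.6, 4.0], [569.0, 278.8, 164.4]]
top bottle 0.94 [506.8 211.2  12.1] [[458.1, 165.5, 3.0], [571.9, 281.1, 164.3]]
side red_cap_center 0.57 [469.1 -66.  250.3] [[463.8, -76.8, 218.2], [485.9, -47.7, 267.3]]
side bottle 0.65 [502.6 204.2  43.6] [[462.8, 169.5, 0.3], [565.3, 261.2, 152.8]]
```

View pics/w2.png

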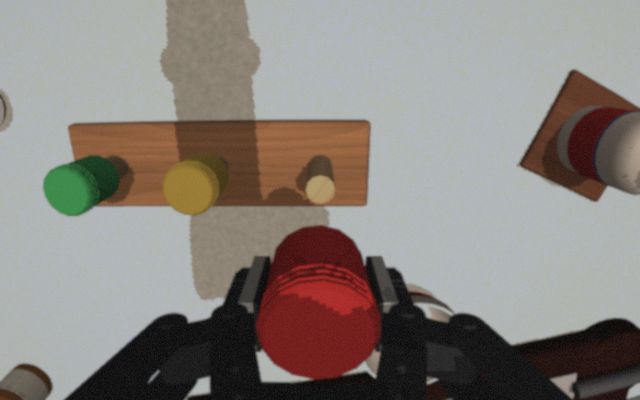

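The wrist view shows the cap upright and centred between the pads (col 319), with the left peg bare and the yellow and green caps untouched. I'm moving beside the bottle to measure its neck.

Emit:
jog_arm(
  series="0 0 0 2 20 0 35; 0 0 0 6 60 0 35; 0 0 0 10 100 0 35; 0 0 0 14 140 0 35; 0 0 0 16 163 0 35; 0 0 0 17 172 0 35; 0 0 0 17 172 0 35; 0 0 0 17 172 0 35",
)

```text
time: 7.28
tool_pos: [505.8, 107.7, 224.4]
eef_rot: [[-0.98, 0.199, 0.0], [0.199, 0.98, -0.001], [-0.0, -0.001, -1.0]]
wrist_force: [-1.4, -0.3, -0.7]
finger_gap: 41.9
grip_force: 60.7
```

```bash
python3 w.py w3.png red_cap_center bottle; python3 - <<'E'
from h import *
p,d=imaging.read_camera("wrist")
P=pts("wrist",d,np.ones(d.shape,bool))
s=sense();t=np.array(s["tool_pos"])
for lo,hi in((163,168),(161,169),(115,130),(140,158)):
    Q=P[(P[:,2]>lo)&(P[:,2]<hi)&(np.hypot(P[:,0]-516,P[:,1]-221)<35)]
    if len(Q)<5: continue
    c,rad=cv2.minEnclosingCircle(Q[:,:2].astype(np.float32)); print(lo,hi,len(Q),np.median(Q,0).round(1),np.round(c,1),round(rad,1),np.percentile(Q,[2,98],axis=0).round(1).tolist())
E
```

```text
[505.8 107.7 224.4] [-38.1  15.2  30.3  93.2  -7.9  73.7  72. ] 7.275
[[ 1.99000e-01  9.25000e-01  3.22000e-01  4.22889e+02]
 [ 9.80000e-01 -1.88000e-01 -6.60000e-02  1.24021e+02]
 [-0.00000e+00  3.29000e-01 -9.44000e-01  3.67427e+02]
 [ 0.00000e+00  0.00000e+00  0.00000e+00  1.00000e+00]]
red_cap_center 0.79 [314. 310.] 14467 zt 269.4 9594 mean [502.7 108.  268.7] mid [504.2 107.8 268. ] circ [505.5 107.6] 22.0
red_cap_center 0.6 [121. 169.] 14345 zt 40.5 162 mean [479.6 -90.   40. ] mid [ 479.  -103.8   40.5] circ [ 475.2 -104.2] 57.6
bottle 0.87 [440. 159.] 13786 zt 154.9 237 mean [510.5 216.7 155. ] mid [514.9 220.5 154.9] circ [516.8 222.6] 12.9
163 168 969 [516.7 222.6 165.4] [517.1 222.9] 12.2 [[506.9, 213.0, 163.2], [527.1, 232.8, 167.1]]
161 169 1162 [515.7 221.7 165.2] [517.3 223.3] 13.1 [[506.0, 211.9, 161.3], [527.4, 233.1, 167.1]]
115 130 235 [507.  217.  121.4] [516.5 221.9] 12.7 [[505.0, 210.6, 115.4], [524.7, 228.3, 129.5]]
140 158 538 [508.5 214.7 148.7] [517.4 224.1] 15.2 [[505.0, 210.8, 140.2], [524.5, 230.2, 157.6]]
```

View pics/w3.png

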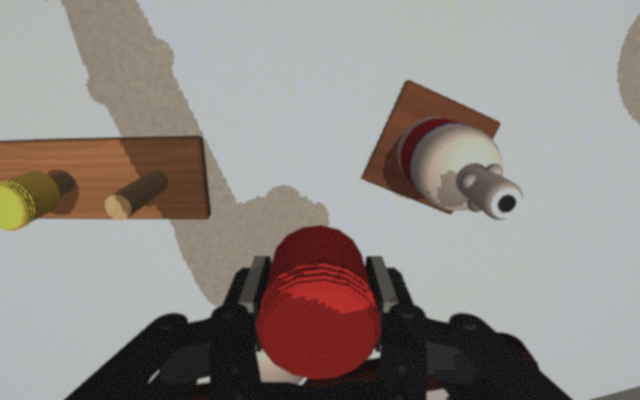

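The neck is clear of obstructions, with its tip at (507,203). It measures (517, 222.7, 165.4), radius about 12. The cap axis coincides with the TCP. I'm moving over the neck.

Emit:
jog_arm(
  series="0 0 0 2 20 0 35; 0 0 0 5 50 0 35; 0 0 0 8 80 0 35; 0 0 0 11 104 0 35; 0 0 0 12 115 0 35; 0 0 0 12 115 0 35; 0 0 0 12 115 0 35; 0 0 0 12 115 0 35",
)

```text
time: 8.48
tool_pos: [516.8, 223.2, 224.5]
eef_rot: [[-0.98, 0.199, 0.0], [0.199, 0.98, -0.0], [-0.0, -0.0, -1.0]]
wrist_force: [-0.6, 0.5, 0.1]
finger_gap: 41.9
grip_force: 60.7
```

```bash
python3 w.py w4.png red_cap_center; python3 - <<'E'
from h import *
print(sense()["tool_pos"]); p,d=imaging.read_camera("side"); save("s4.png",cv2.resize(p[120:250,210:370],None,fx=4,fy=4)); print(sense()["tool_pos"],sense()["wrist_force"])
E
```

```text
[516.8 223.2 224.5] [-45.   20.6  27.2  86.   -9.6  75.7  61.6] 8.475
[[ 1.99000e-01  9.25000e-01  3.23000e-01  4.33883e+02]
 [ 9.80000e-01 -1.88000e-01 -6.50000e-02  2.39424e+02]
 [ 0.00000e+00  3.29000e-01 -9.44000e-01  3.67534e+02]
 [ 0.00000e+00  0.00000e+00  0.00000e+00  1.00000e+00]]
red_cap_center 0.6 [316. 309.] 14428 zt 269.5 9563 mean [513.6 223.8 268.7] mid [515.  223.6 268. ] circ [516.  223.7] 21.9
[516.72145233 223.70013343 224.50173228]
[516.67782449 223.95987036 224.48425874] [-0.3100115  -0.38508718 -0.47363675]
```

View pics/s4.png

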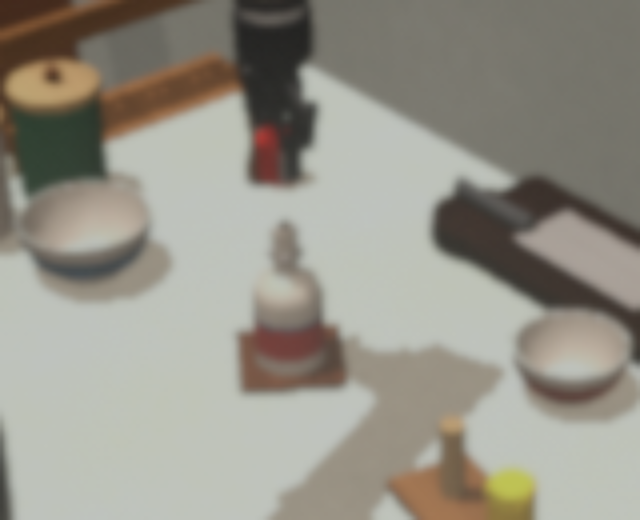

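Emit:
jog_arm(
  series="0 0 0 -0.8 -0.8 10 35; 0 0 0 -0.8 -0.8 25 35; 0 0 0 -0.8 -0.8 40 35; 0 0 0 -0.8 -0.8 52 35; 0 0 0 -0.8 -0.8 60 35; 0 0 0 -0.8 -0.8 67 35; 0 0 0 -0.8 -0.8 72 35; 0 0 0 -0.8 -0.8 74 35",
  grip_force=90,
)

```text
time: 9.62
tool_pos: [517.2, 223.8, 150.2]
eef_rot: [[-0.981, 0.196, 0.0], [0.196, 0.981, 0.0], [-0.0, 0.0, -1.0]]
wrist_force: [-0.4, -0.3, -0.2]
finger_gap: 41.8
grip_force: 90.8
```

Emit:
jog_arm(
  series="0 0 0 0 0 0 35; 0 0 0 0 0 1 35; 0 0 0 0 0 2 35; 0 0 0 0 0 3 35",
)

```text
time: 10.12
tool_pos: [517.2, 223.8, 147.3]
eef_rot: [[-0.981, 0.196, 0.0], [0.196, 0.981, 0.0], [-0.0, 0.0, -1.0]]
wrist_force: [0.1, -0.5, -0.6]
finger_gap: 41.9
grip_force: 90.8
```

No side contact so far. I'm pushing slowly onto the balls.

Emit:
jog_arm(
  series="0 0 0 0 0 1 35; 0 0 0 0 0 2 35; 0 0 0 0 0 3 35; 0 0 0 0 0 4 35; 0 0 0 0 0 5 35; 0 0 0 0 0 6 35",
)

```text
time: 10.88
tool_pos: [517.7, 224.2, 141.8]
eef_rot: [[-0.981, 0.196, 0.001], [0.196, 0.981, 0.001], [-0.001, 0.001, -1.0]]
wrist_force: [-0.4, 0.0, 3.1]
finger_gap: 41.8
grip_force: 90.8
```

Emit:
jog_arm(
  series="0 0 0 0 0 1 35; 0 0 0 0 0 2 35; 0 0 0 0 0 3 35; 0 0 0 0 0 4 35",
)

```text
time: 11.38
tool_pos: [518.4, 224.6, 140.7]
eef_rot: [[-0.981, 0.196, 0.003], [0.196, 0.981, 0.003], [-0.003, 0.004, -1.0]]
wrist_force: [-3.7, -0.4, 16.7]
finger_gap: 41.8
grip_force: 92.3
```

Emit:
jog_arm(
  series="0 0 0 0.8 -1 0 35; 0 0 0 0.8 -1 0.5 35; 0 0 0 0.8 -1 1 35; 0 0 0 0.8 -1 1 35",
)

```text
time: 11.88
tool_pos: [518.4, 224.6, 140.6]
eef_rot: [[-0.981, 0.196, 0.006], [0.196, 0.981, 0.005], [-0.005, 0.006, -1.0]]
wrist_force: [-2.2, 0.4, 16.0]
finger_gap: 41.7
grip_force: 92.3
```

Emit:
jog_arm(
  series="0 0 0 0 0 0.5 35; 0 0 0 0 0 1 35; 0 0 0 0 0 1.5 35; 0 0 0 0 0 2 35",
)

```text
time: 12.38
tool_pos: [518.8, 224.4, 138.5]
eef_rot: [[-0.981, 0.196, 0.007], [0.196, 0.981, 0.004], [-0.006, 0.006, -1.0]]
wrist_force: [-1.6, 0.0, 11.6]
finger_gap: 42.2
grip_force: 92.1
```

Emit:
jog_arm(
  series="0 0 0 0 0 1 35; 0 0 0 0 0 2 35; 0 0 0 0 0 3 35; 0 0 0 0 0 4 35; 0 0 0 0 0 4 35",
)

```text
time: 13.0
tool_pos: [516.5, 223.4, 129.3]
eef_rot: [[-0.981, 0.196, 0.001], [0.196, 0.981, 0.0], [-0.001, 0.0, -1.0]]
wrist_force: [4.7, 3.1, -5.9]
finger_gap: 41.6
grip_force: 91.4
```

Force went negative: the balls are pulling the cap in, so it has clicked past. I'll keep pushing to the hard stop.

Emit:
jog_arm(
  series="0 0 0 0 0 1 35; 0 0 0 0 0 2 35; 0 0 0 0 0 3 35; 0 0 0 0 0 4 35; 0 0 0 0 0 5 35; 0 0 0 0 0 5 35",
)

```text
time: 13.75
tool_pos: [516.2, 223.3, 127.0]
eef_rot: [[-0.981, 0.196, 0.0], [0.196, 0.981, 0.001], [-0.0, 0.002, -1.0]]
wrist_force: [-0.4, 1.8, 6.8]
finger_gap: 41.9
grip_force: 92.4
```

Emit:
jog_arm(
  series="0 0 0 0 0 1 35; 0 0 0 0 0 2 35; 0 0 0 0 0 3 35; 0 0 0 0 0 3 35; 0 0 0 0 0 3 35",
)

```text
time: 14.38
tool_pos: [516.3, 223.4, 126.9]
eef_rot: [[-0.981, 0.196, 0.001], [0.196, 0.981, 0.003], [-0.0, 0.003, -1.0]]
wrist_force: [-6.1, 0.9, 21.7]
finger_gap: 41.6
grip_force: 93.7
```

```bash
python3 w.py w5.png red_cap_center
```

```text
[516.3 223.4 126.9] [-44.1  25.   25.9  94.4 -12.1  63.3  63.9] 14.375
[[ 1.97000e-01  9.26000e-01  3.23000e-01  4.33241e+02]
 [ 9.80000e-01 -1.87000e-01 -6.10000e-02  2.38915e+02]
 [ 4.00000e-03  3.29000e-01 -9.44000e-01  2.69922e+02]
 [ 0.00000e+00  0.00000e+00  0.00000e+00  1.00000e+00]]
```

View pics/w5.png

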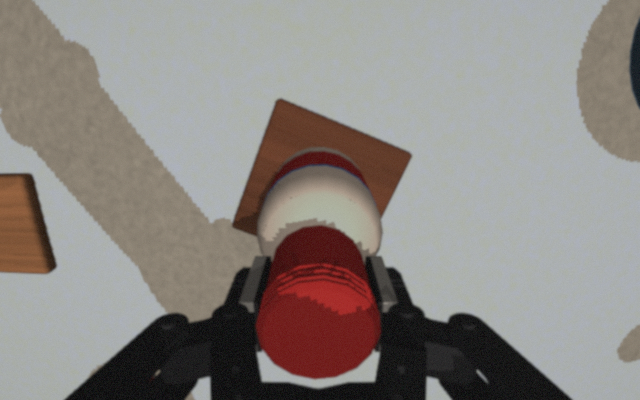

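The cap sits on the neck at cols 258–380, unmoved in the pads. It stopped hard at TCP z 126.9, where home was predicted at 127. I'll press slightly more, then hand in.

Emit:
jog_arm(
  series="0 0 0 0 0 0.5 35; 0 0 0 0 0 1 35; 0 0 0 0 0 1 35; 0 0 0 0 0 1 35",
)

```text
time: 14.98
tool_pos: [516.3, 223.4, 126.9]
eef_rot: [[-0.981, 0.196, 0.001], [0.196, 0.981, 0.004], [-0.0, 0.004, -1.0]]
wrist_force: [-7.5, -1.1, 26.1]
finger_gap: 42.0
grip_force: 94.0
```

```bash
python3 - <<'E'
from h import *
s=sense(); print(s["tool_pos"],s["wrist_force"])
if 15<s["wrist_force"][2]<38 and abs(s["tool_pos"][2]-126.9)<1.5: print(r.sign_off())
E
```

```text
[516.34342064 223.39620666 126.87763338] [-7.53069065 -1.0704701  26.08592201]
the job is handed in; nothing more can be done
None
```

The red cap clicked past the balls and is fully home on the bottle, still gripped and pressed down with about 26 N; I handed the job in at about 15 s, with the other two caps and the kitchen things left alone.

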